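Find the loose jig bolt and hold its dust cover open

ROBOT

A 6-joint arm with a two-finger parallel gripper is mounted at the origin on the work surface. World frame = base frame: x ahead of the robot, y to its left, z up, the work surface at z = 0. Lengths are in mm, angles in degrees, forces in N, time in s.
With the tool pointing down it reaches from about 250 to 775 mm from the base axis. Payload 4 kg.
Tool frame: the origin (TCP) lies between the finger pads; the fingertips stand 22 mm ahead of it and the grasp point (between the pads) lies 3 mm ahead of it; y points along the fingers, x is the direction in which the jaws open and shut, and the axes are right-handed (so a half turn about y gives the same grasp; the last joint's range is limited). The gripper opens to 94 mm and grips with 3 to 60 N. Pads are 16 mm wide; open, the fingers measure 119 mm over their backs; the gripper's body (75 mm by 177 mm) begins 78 mm behind the grasp point.
Start: joints at [-78.73, 4.996, 78.535, -0, 96.463, -5.907], TCP at [162.428, -525.486, 227.506] pointing down, gripper open.
Joint ranges: [-177.83, 177.83], [-43.37, 116.18], [15.69, 146.23], [-61.86, 241.86], [9.47, 152.12], [-147.06, 147.06]. Speed limits (degrees/s): [159.86, 159.86, 180, 180, 180, 180].

INTERFACE

Orientations are given as [roll, pitch, yaw] about the fixed x, y, z axes, in that order (R = Rz(yaw) Ry(pitch) Rx(roll)).
In Python, from station import get_state, capture, camera_info, close_job gives the robot as it stands.
- The arm moves only by the tool move_arm, never from a script. Its argument "deltas" is a list of rows, each a list of 3 entries, a list of its own where there are three numbers: the finger opening in m, from 0 to 0.094, then the shift along the tool's x, y, z in m, then the turn, a rotation vector about the tool's x, y, z in rad. A call has 1 to 12 rows; each row shifts and turns the pose as measured when the row begins, along the tool's axes as they then stand; what a row does not reach is not made up. A row lasts 1/8 s, in which the tool goes at most 62.5 mm and 10.7 degrees, less where a joint would pass 70% of its speed; a pose out of reach is approached as far as the arm can. A call with a gripper value outside its range is refused whole. The fingers move at their own pace and stop on an object; "newtons" is the grip in N (left out, the last holds). Time passes only in rows, so rows that do not move let the fingers close. It gives the time, the measured TCP pose, the force and the opening at its end, in the units of the state.
- get_state(): the state, without advancing time (a new reading comes with each control period).
- capture(name): name is "scene" or "top" or "wrist"; returns (picture, depth): 384x512x3 uint8, red, green, blue; 384x512 float32, mm along the optical axis (not along the pixel's ray), 0 where there is no reading.
- camera_info(name): a dict with "fov_y" (degrees; the focal length in pixels is half the picture's height over the tangent of half this angle, whatever the lens; pixels are square), "cx", "cy" (the principal point, pixels), "cam_to_world" (4x4, takes a point from camera to world coordinates). Camera axes: x right, y up, looking along -z (the intrinsics and any distortion apply to the point x, -y, -z); pixel columns grow to the right and rows downward; lengths in mm; the calibration is good to about 2 mm. The wrist camera is an equidistant fisheye: a pixel r from the principal point sees the ray r / f radians off the axis. A picture is of the moment at which its call begins: read the wrist's pose just before it. camera_info takes no time and is no camera call; for the wrist camera it gives the pose at the moment of the call.
- close_job(): hands the job in, once; it reports no verdict.
The state is a dict: "t": time; "q": joint angles; "dq": joint speeds; "joint_torque": joint torques, N m; "position": TCP position; "ee_rot": TCP orientation; "ft_force": force on the tool from outside, world axes, zero at the start; "ft_torque": the same for the moment, N m; "width": finger opening in mm.
Only numpy, scipy, OpenCV 4.12 (cv2) and the standard library are available. Lean on these libraries where they do the work, as an engineer would, in place of code of your own. Each camera call takes 0.05 s, during which the arm holds its last target.

TASK

Let the air off the clamping jig first: press the hinged pedal right down to its stop and let it come back up. Then tap the three bolt heads from above, one after another, until you find the loose one, which sinks under the tap and stays down, and lift that bolt's hinged dust cover by its handle to at least 45 degrees, so that a workmate could get at the nut. Finish while still holding that cover open with the gripper; keep the other two covers shut and leave the tools, offcuts and glue on the bench where they are.

Things in the scene. Friction and masses are not known exactly. Their poses are not given: they have to be found in the camera images.
- shoe_a: The left (seen from the robot) of three identical grey steel bolt shoes in a row on an 18 mm plywood jig board (fence at its far edge 48 mm over the bench). 120 x 60 x 40 mm high, fixed; origin on its underside, 18 mm over the bench; body x -55 to +65 mm. Own x points away from the robot: bolt at x +40, cover over x -56 to +12, its hinge axis along y through x +12, z +43 mm.
- bolt_a_top (a point): Centre of the top of the hex head (30 mm across flats, 12 mm thick) of the bolt in shoe_a, 82 mm over the bench before a tap; the head stands 9 mm clear of its washer on a 16 mm shank. All three look alike; exactly one is loose, and it may be any one.
- bolt_a (a joint): How far the bolt in shoe_a has sunk (m), 0 at the start. A tight bolt yields less than 1.5 mm even to a firm push; the loose one slides down under about 3 N by 7 mm to a hard stop and stays down.
- cover_a_handle (a point): Grip point on the cover handle of shoe_a: a round bar, 12 mm thick, 45 mm long, sticking straight out of the cover's free edge along the shoe's -x, level when shut. The point is on the bar's axis, 19 mm from its outer end, 92 mm from the hinge axis, 61 mm over the bench (43 mm over the board) when shut. Free space beside and beneath.
- cover_a (a joint): Opening angle of the steel dust cover (66 x 54 x 5 mm, 0.15 kg) of shoe_a (rad): 0 shut and level, 1.3 its stop. The handle end swings up and towards the bolt. Weight and a weak spring pull it shut from any angle (about 1 N at the handle), so it stays open only while held.
- shoe_b: The middle (seen from the robot) of three identical grey steel bolt shoes in a row on an 18 mm plywood jig board (fence at its far edge 48 mm over the bench). 120 x 60 x 40 mm high, fixed; origin on its underside, 18 mm over the bench; body x -55 to +65 mm. Own x points away from the robot: bolt at x +40, cover over x -56 to +12, its hinge axis along y through x +12, z +43 mm.
- bolt_b_top (a point): Centre of the top of the hex head (30 mm across flats, 12 mm thick) of the bolt in shoe_b, 82 mm over the bench before a tap; the head stands 9 mm clear of its washer on a 16 mm shank. All three look alike; exactly one is loose, and it may be any one.
- bolt_b (a joint): How far the bolt in shoe_b has sunk (m), 0 at the start. A tight bolt yields less than 1.5 mm even to a firm push; the loose one slides down under about 3 N by 7 mm to a hard stop and stays down.
- cover_b_handle (a point): Grip point on the cover handle of shoe_b: a round bar, 12 mm thick, 45 mm long, sticking straight out of the cover's free edge along the shoe's -x, level when shut. The point is on the bar's axis, 19 mm from its outer end, 92 mm from the hinge axis, 61 mm over the bench (43 mm over the board) when shut. Free space beside and beneath.
- cover_b (a joint): Opening angle of the steel dust cover (66 x 54 x 5 mm, 0.15 kg) of shoe_b (rad): 0 shut and level, 1.3 its stop. The handle end swings up and towards the bolt. Weight and a weak spring pull it shut from any angle (about 1 N at the handle), so it stays open only while held.
- shoe_c: The right (seen from the robot) of three identical grey steel bolt shoes in a row on an 18 mm plywood jig board (fence at its far edge 48 mm over the bench). 120 x 60 x 40 mm high, fixed; origin on its underside, 18 mm over the bench; body x -55 to +65 mm. Own x points away from the robot: bolt at x +40, cover over x -56 to +12, its hinge axis along y through x +12, z +43 mm.
- bolt_c_top (a point): Centre of the top of the hex head (30 mm across flats, 12 mm thick) of the bolt in shoe_c, 82 mm over the bench before a tap; the head stands 9 mm clear of its washer on a 16 mm shank. All three look alike; exactly one is loose, and it may be any one.
- bolt_c (a joint): How far the bolt in shoe_c has sunk (m), 0 at the start. A tight bolt yields less than 1.5 mm even to a firm push; the loose one slides down under about 3 N by 7 mm to a hard stop and stays down.
- cover_c_handle (a point): Grip point on the cover handle of shoe_c: a round bar, 12 mm thick, 45 mm long, sticking straight out of the cover's free edge along the shoe's -x, level when shut. The point is on the bar's axis, 19 mm from its outer end, 92 mm from the hinge axis, 61 mm over the bench (43 mm over the board) when shut. Free space beside and beneath.
- cover_c (a joint): Opening angle of the steel dust cover (66 x 54 x 5 mm, 0.15 kg) of shoe_c (rad): 0 shut and level, 1.3 its stop. The handle end swings up and towards the bolt. Weight and a weak spring pull it shut from any angle (about 1 N at the handle), so it stays open only while held.
- pedal_pad (a point): The air-release pedal, fixed to the bench left or right of the jig on a base 150 x 90 x 12 mm. Point to press: on top of its rubber-covered plate (130 x 70 x 8 mm), 105 mm from the hinge axis, 25 mm from the free end; 55 mm over the bench when up, 29 mm at the stop. Own x points to the hinge, whose axis is along own y, 50 mm over the bench.
- pedal (a joint): Pedal angle (rad): 0 up, 0.25 down at its stop. A spring brings it back: pressing on the pad takes about 4 N at first and 9 N at the stop.
- honing_stone: Black honing stone (150 x 50 x 20 mm) in a wooden tray 190 x 75 x 18 mm; lies on the other side of the jig from the pedal. Bystander, origin on its underside: leave it where it is.
- mallet: Wooden mallet lying down, head 75 x 130 x 60 mm at its +x end, handle 280 mm; origin in the handle. Bystander, origin on its underside: leave it where it is.
- chisel: Chisel lying down, 280 mm long, handle 28 mm thick. Bystander, origin on its underside: leave it where it is.
- offcut_small: Small wood offcut, 30 x 45 x 22 mm high, on the jig board between two shoes, near the fence. Bystander, origin on its underside: leave it where it is.
- offcut_long: Wood offcut 240 x 60 x 45 mm high. Bystander, origin on its underside: leave it where it is.
- glue_bottle: Glue bottle, 64 mm in diameter, 170 mm high, standing. Bystander, origin on its underside: leave it where it is.
- bar_clamp: Bar clamp lying flat, 300 x 110 mm, 26 mm high. Bystander, origin on its underside: leave it where it is.
Mind the look-alikes: they are no part of the job. What is shaped like the part that bears pedal_pad but purple is not meant.

How it is judged:
By the outcome, as a careful person would: the job done as asked, in the order asked, and still so for the second after the job is handed in, while the arm keeps its last pose, push and grip.
It also fails if it takes over 61 s, if anything falls off the work surface, if the arm or the gripper's body presses on something with over 40 N, if the wrist force passes 120 N, or if a joint passes its speed limit or range.

## Working session

There is one attempt and no reset: what is moved stays moved. The work goes in short steps, Python scripts to look and compute and a tool call to move; the robot and the scene stay as the last step left them, time stands still between calls to the robot, and variables do not carry over. Pictures are saved under pics/ and viewed, and the job is handed in when it is done.

Besides the shell and the picture viewer there is one more tool, called after ">>>" as name(argument=value, ...) on one line, values as JSON. move_arm: Moves the arm, as the interface text tells. Its arguments: {"type":"object","properties":{"deltas":{"type":"array"},"newtons":{"type":"number"}},"required":["deltas"]}

```bash
mkdir -p pics; ls
python3 - <<'E'
from station import *
import cv2,numpy as np
print(get_state())
for n in("scene","top"):
    p,d=capture(n); cv2.imwrite(f"pics/{n}0.png",p[:,:,::-1]); np.save(f"{n}0.npy",d); print(n,camera_info(n))
E
```

```text
pics
{'t': 0.0, 'q': array([-7.87303070e+01,  5.03944869e+00,  7.86218660e+01, -5.24009419e-04,
        9.64625797e+01, -5.90506595e+00]), 'dq': array([ 0.00765711,  0.06524197,  0.00233987,  0.02328523, -0.03890167,
       -0.033654  ]), 'joint_torque': array([ 2.06243685e-04, -3.40175843e+01, -3.02425826e+01,  7.18417531e-02,
        3.29363951e-02, -1.57209074e-04]), 'position': array([ 162.32490137, -524.99270539,  226.32636986]), 'ee_rot': array([-89.98777171,   0.12329055, -72.82528634]), 'ft_force': array([ 0.05761043,  0.20738033, -0.88063075]), 'ft_torque': array([-0.00321269,  0.00183335,  0.03913174]), 'width': 93.6843021720534}
scene {'fov_y': 57.94417621513329, 'cx': 255.28231212441278, 'cy': 190.4740541378065, 'cam_to_world': array([[ 4.87363443e-01, -7.40852221e-01,  4.62184877e-01,
         1.06087825e+03],
       [ 8.73177053e-01,  4.17256713e-01, -2.51910043e-01,
        -2.72151711e+02],
       [-6.22162737e-03,  5.26340975e-01,  8.50250827e-01,
         1.02944233e+03],
       [ 0.00000000e+00,  0.00000000e+00,  0.00000000e+00,
         1.00000000e+00]])}
top {'fov_y': 52.24689454113535, 'cx': 252.49714021267667, 'cy': 190.2985561083689, 'cam_to_world': array([[ 9.89170112e-03,  9.90115498e-01, -1.39905163e-01,
         3.69646621e+02],
       [-9.99900623e-01,  1.11993659e-02,  8.56256953e-03,
        -3.61137436e+00],
       [ 1.00447819e-02,  1.39806561e-01,  9.90127885e-01,
         1.28096879e+03],
       [ 0.00000000e+00,  0.00000000e+00,  0.00000000e+00,
         1.00000000e+00]])}
```

View pics/scene0.png

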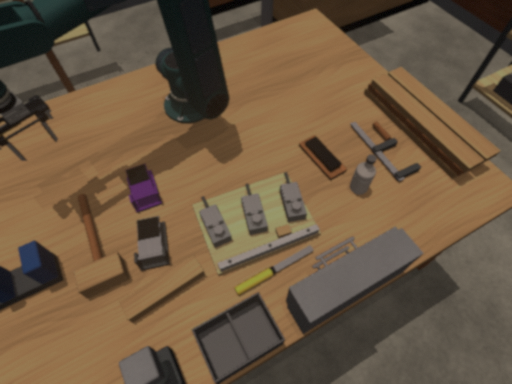

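View pics/top0.png

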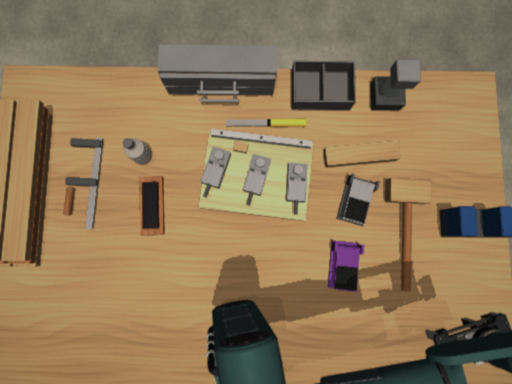

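```bash
cat > h.py <<'E'
from station import *
import cv2,numpy as np
from scipy.spatial.transform import Rotation as Ro
def ray(n,u,v):
    i=camera_info(n);f=192/np.tan(np.radians(i["fov_y"]/2));T=i["cam_to_world"]
    d=T[:3,:3]@np.array([(u-i["cx"])/f,-(v-i["cy"])/f,-1]);return T[:3,3],d
def onz(n,u,v,z):
    o,d=ray(n,u,v);return o+d*(z-o[2])/d[2]
def ray_d(n,u,v,D):
    o,d=ray(n,u,v);return o+d*D
E
python3 - <<'E'
import cv2
p=cv2.imread('pics/top0.png')
cv2.imwrite('pics/t_jig.png',cv2.resize(p[120:225,195:320],None,fx=6,fy=5.7,interpolation=cv2.INTER_CUBIC))
cv2.imwrite('pics/t_ped.png',cv2.resize(p[165:230,325:395],None,fx=8,fy=8,interpolation=cv2.INTER_CUBIC))
p=cv2.imread('pics/scene0.png')
cv2.imwrite('pics/s_ped.png',cv2.resize(p[205:280,125:185],None,fx=8,fy=8,interpolation=cv2.INTER_CUBIC))
cv2.imwrite('pics/s_jig.png',cv2.resize(p[170:275,190:325],None,fx=5.7,fy=5.7,interpolation=cv2.INTER_CUBIC))
E
```

```text
(no output)
```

View pics/t_jig.png

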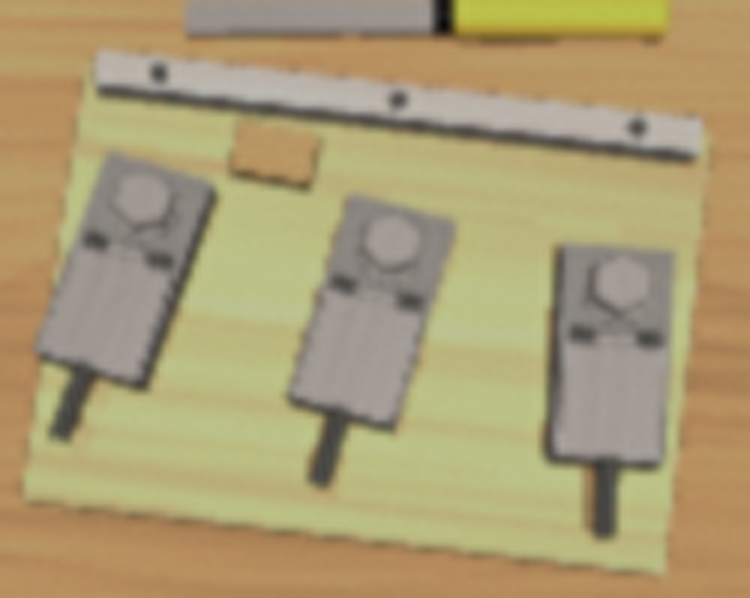

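View pics/t_ped.png

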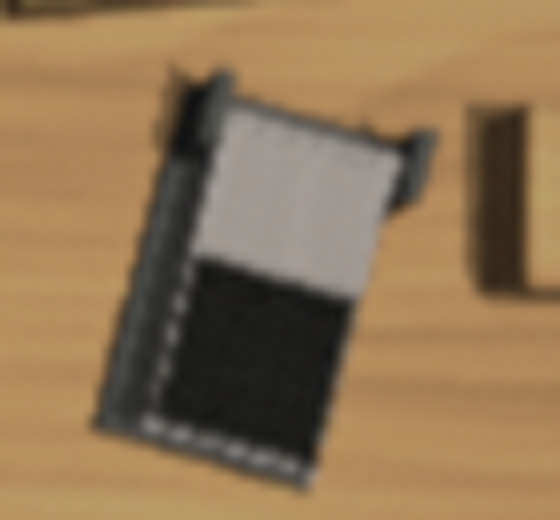

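View pics/s_ped.png

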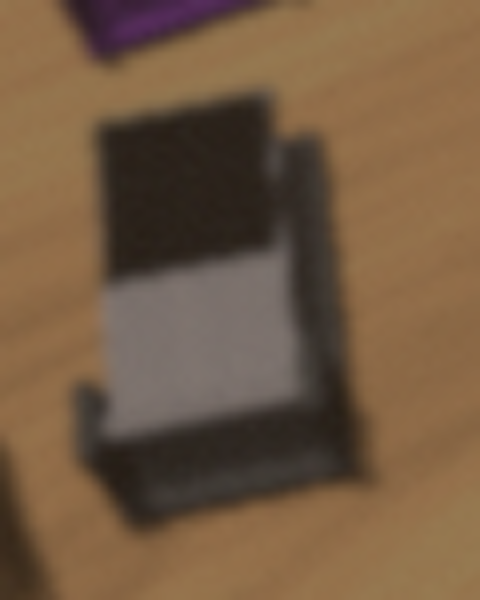

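View pics/s_jig.png

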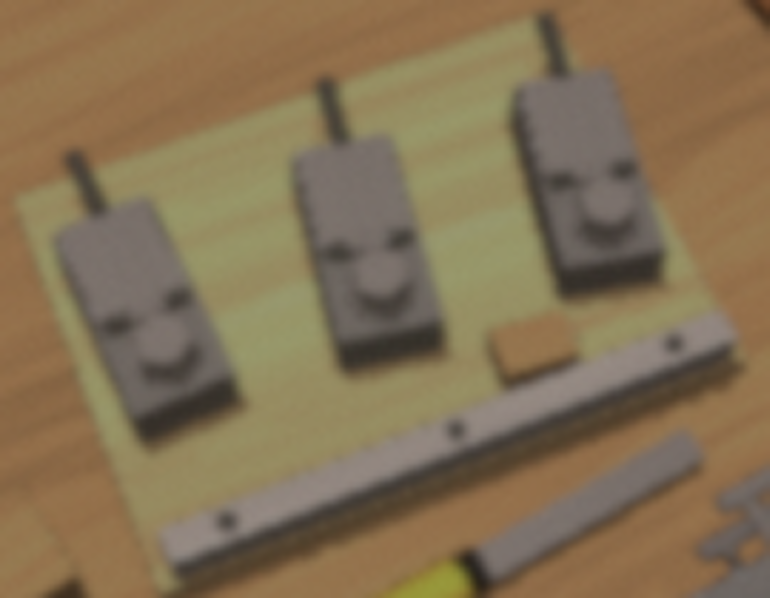

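Run:
```python
from h import *
def tj(x,y): return (x+.5)/6-.5+195,(y+.5)/5.7-.5+120
def sj(x,y): return (x+.5)/5.7-.5+190,(y+.5)/5.7-.5+170
def tp(x,y): return (x+.5)/8-.5+325,(y+.5)/8-.5+165
def sp(x,y): return (x+.5)/8-.5+125,(y+.5)/8-.5+205
dt=np.load('top0.npy')
T={'A':[(143,198),(60,436),(90,372)],'B':[(391,240),(320,484),(335,415)],'C':[(621,282),(603,535),(605,465)]}
S={'A':[(606,200),(546,18),(562,70)],'B':[(382,275),(325,85),(342,138)],'C':[(166,335),(75,157),(96,210)]}
for k in T:
    for (a,b,z,l) in zip(T[k],S[k],(82,61,61),('bolt','end','root')):
        p=onz('top',*tj(*a),z);q=onz('scene',*sj(*b),z);print(k,l,p.round(1),q.round(1))
    p=onz('top',*tj(*T[k][0]),82);q=onz('top',*tj(*T[k][1]),61);print(np.degrees(np.arctan2(*(p-q)[[1,0]])),np.linalg.norm((p-q)[:2]),'expect',40-12+111)
print('depth bolts',[dt[int(round(tj(*T[k][0])[1])),int(round(tj(*T[k][0])[0]))] for k in T])
for l,a in dict(h1=(230,105),h2=(400,150),f1=(150,418),f2=(308,470)).items(): print(l,onz('top',*tp(*a),55).round(1))
for l,a in dict(h1=(305,395),h2=(108,437),f1=(270,95),f2=(100,125)).items(): print(l,onz('scene',*sp(*a),55).round(1))
```

```text
A bolt [651.6  93.8  82. ] [653.9  93.9  82. ]
A end [522.  135.9  61. ] [522.8 138.1  61. ]
A root [557.8 121.2  61. ] [558.8 126.8  61. ]
-18.000576720974486 136.24232430727207 expect 139
B bolt [629.6 -35.8  82. ] [633.9 -36.   82. ]
B end [ 4.97e+02 -3.00e-01  6.10e+01] [499.9   1.   61. ]
B root [535.3  -7.7  61. ] [536.5  -7.6  61. ]
-14.9792525534641 137.31271522065023 expect 139
C bolt [ 607.6 -155.6   82. ] [ 609.  -152.8   82. ]
C end [ 470.5 -147.9   61. ] [ 472.9 -146.4   61. ]
C root [ 509.1 -149.2   61. ] [ 510.2 -150.5   61. ]
-3.184067582884898 137.31454802679798 expect 139
depth bolts [np.float32(1221.9883), np.float32(1222.1078), np.float32(1217.1254)]
h1 [ 587.1 -334.9   55. ]
h2 [ 569.7 -402.2   55. ]
f1 [ 462.  -300.2   55. ]
f2 [ 442.3 -361.8   55. ]
h1 [ 589.9 -331.6   55. ]
h2 [ 569.7 -401.    55. ]
f1 [ 465.  -297.9   55. ]
f2 [ 444.7 -361.1   55. ]
```

>>> move_arm(deltas=[[0,[-0.011,0,0.0446],[0,0,0]],[0,[-0.011,0,0.0446],[0,0,0]],[0,[-0.011,0,0.0446],[0,0,0]],[0,[-0.011,0,0.0446],[0,0,0]],[0,[-0.011,0,0.0446],[0,0,0]],[0,[-0.011,0,0.0446],[0,0,0]],[0,[-0.011,0,0.0446],[0,0,0]],[0,[-0.011,0,0.0446],[0,0,0]],[0,[0,0,0],[0,0,0]]])

```text
t: 1.23
position: [485.0, -328.9, 219.7]
ee_rot: [-90.2, 0.7, -73.0]
ft_force: [0.2, 0.1, -0.2]
width: 7.4
```

```bash
cat >> h.py <<'E'
def to(target,rpy=None,pre=True):
    s=get_state();R=Ro.from_euler('xyz',s["ee_rot"],degrees=True)
    print('t',round(s["t"],2),'p',s["position"].round(1),'r',s["ee_rot"].round(1),'F',s["ft_force"].round(1),'w',round(s["width"],1),'q',s["q"].round(0))
    print(' local mm',R.inv().apply(np.array(target)-s["position"]).round(1), 'rv', None if rpy is None else (R.inv()*Ro.from_euler('xyz',rpy,degrees=True)).as_rotvec().round(3))
E
python3 - <<'E'
from h import *
to((477.5,-337.3,90))
E
```

```text
t 1.23 p [ 485.  -328.9  219.7] r [-90.2   0.7 -73. ] F [ 0.2  0.1 -0.2] w 7.4 q [-40.  10.  74.   0.  97.  33.]
 local mm [  7.4 129.7  -9.2] rv None
```

>>> move_arm(deltas=[[0,[0.0035,0.04,-0.0045],[0,0,0]],[0,[0.0035,0.04,-0.0045],[0,0,0]],[0,[0,0.04,0],[0,0,0]],[0,[0,0,0],[0,0,0]],[0,[0,0,0],[0,0,0]]])

```text
t: 1.85
position: [474.4, -340.3, 97.9]
ee_rot: [-90.3, 0.5, -73.2]
ft_force: [-0.1, -0.7, 0.1]
width: 0.5
```

Run:
```python
from h import *
to((477.5,-337.3,77))
for n in("scene","top"):
    p,d=capture(n); cv2.imwrite(f"pics/{n}1.png",cv2.resize((p[160:290,100:330] if n=="scene" else p[120:240,190:400])[:,:,::-1],None,fx=3.4,fy=3.4,interpolation=cv2.INTER_CUBIC))
```

```text
t 1.85 p [ 474.4 -340.3   97.9] r [-90.3   0.5 -73.2] F [-0.1 -0.7  0.1] w 0.5 q [-41.  13.  84.   0.  83.  32.]
 local mm [-1.8 20.9  3.9] rv None
```

View pics/scene1.png

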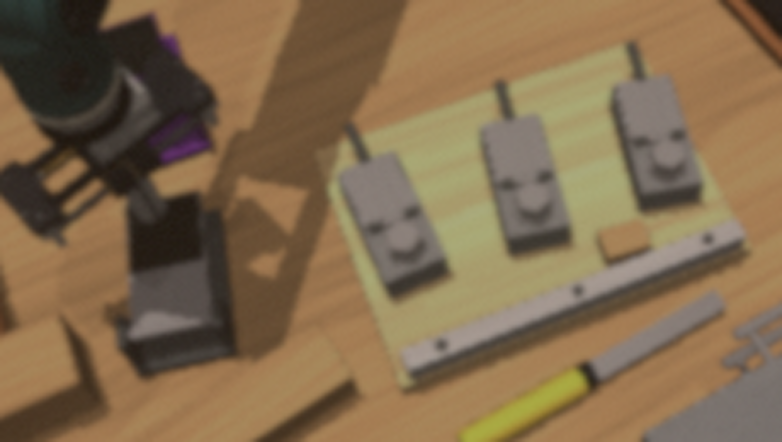

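>>> move_arm(deltas=[[0,[-0.001,0.018,0.004],[0,0,0]],[0,[0,0.01,0],[0,0,0]],[0,[0,0.01,0],[0,0,0]],[0,[0,0.008,0],[0,0,0]],[0,[0,0.006,0],[0,0,0]],[0,[0,0.004,0],[0,0,0]]])

```text
t: 2.7
position: [481.9, -339.5, 52.4]
ee_rot: [-89.9, -0.1, -73.0]
ft_force: [-8.5, 6.0, 22.7]
width: 0.4
```

>>> move_arm(deltas=[[0,[0,0.004,0],[0,0,0]],[0,[0,0.004,0],[0,0,0]],[0,[0,0.004,0],[0,0,0]]])

```text
t: 3.08
position: [481.8, -339.4, 52.6]
ee_rot: [-89.9, -0.2, -72.9]
ft_force: [-6.2, 4.9, 17.3]
width: 0.5
```

>>> move_arm(deltas=[[0,[0,0.009,0],[0,0,0]],[0,[0,0.009,0],[0,0,0]]])

```text
t: 3.32
position: [482.1, -339.5, 51.6]
ee_rot: [-89.9, -0.4, -72.8]
ft_force: [-16.5, 12.4, 40.9]
width: 0.3
```

Run:
```python
from h import *
to((481,-338,110))
for n in("scene",):
    p,d=capture(n); cv2.imwrite(f"pics/{n}2.png",cv2.resize((p[190:280,100:220])[:,:,::-1],None,fx=6,fy=6,interpolation=cv2.INTER_CUBIC))
```

```text
t 3.33 p [ 482.1 -339.5   51.6] r [-89.9  -0.4 -72.8] F [-16.5  12.4  40.9] w 0.3 q [-41.  15.  87.  -0.  77.  32.]
 local mm [ -1.3 -58.4  -0.5] rv None
```

View pics/scene2.png

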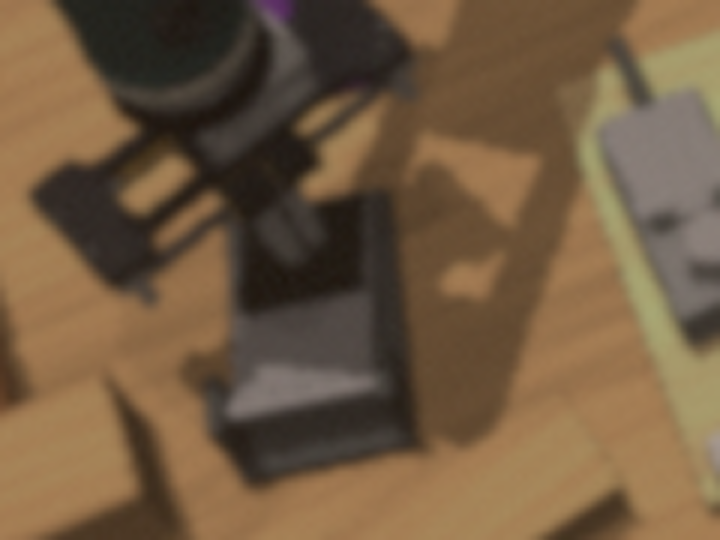

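>>> move_arm(deltas=[[0,[0,-0.015,0],[0,0,0]],[0,[0,-0.02,0],[0,0,0]],[0,[0,-0.035,0],[0,0,0]],[0,[0,-0.035,0],[0,0,0]],[0,[0,0,0],[0,0,0]]])

```text
t: 4.0
position: [481.8, -338.9, 161.7]
ee_rot: [-89.9, -0.7, -72.8]
ft_force: [1.2, 0.0, 0.6]
width: 0.3
```

Run:
```python
from h import *
p,d=capture("scene"); cv2.imwrite("pics/scene3.png",cv2.resize((p[190:280,100:220])[:,:,::-1],None,fx=6,fy=6,interpolation=cv2.INTER_CUBIC))
to((608.3,-154.2,150),(-90,0,-93))
```

```text
t 4.05 p [ 480.8 -338.1  159.2] r [-90.   -0.5 -72.8] F [-0.5  0.6 -0. ] w 0.5 q [-41.  11.  80.  -0.  89.  32.]
 local mm [-138.     8.1  176.2] rv [-0.001  0.353  0.008]
```

View pics/scene3.png

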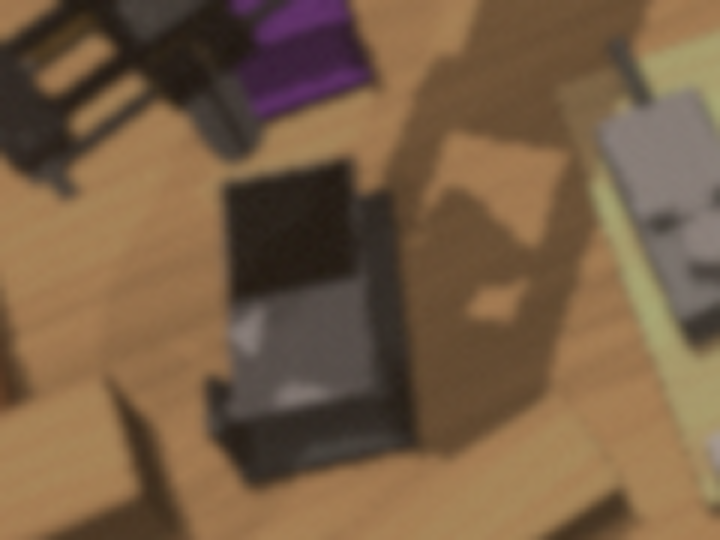

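>>> move_arm(deltas=[[0,[-0.0276,0,0.0352],[0,0,0]],[0,[-0.0276,0,0.0352],[0,0,0]],[0,[-0.0276,0,0.0352],[0,0,0]],[0,[-0.0276,0,0.0352],[0,0,0]],[0,[-0.0276,0,0.0352],[0,0,0]],[0,[0,0,0],[0,0.12,0]],[0,[0,0,0],[0,0.12,0]],[0,[0,0,0],[0,0.11,0]],[0,[0,0,0],[0,0,0]]])

```text
t: 5.18
position: [603.1, -144.2, 128.7]
ee_rot: [-92.0, 0.2, -93.4]
ft_force: [-0.2, -0.8, -0.0]
width: 0.1
```

Run:
```python
from h import *
to((608.3,-154.2,112),(-90,0,-93))
```

```text
t 5.17 p [ 603.1 -144.2  128.7] r [-92.    0.2 -93.4] F [-0.2 -0.8 -0. ] w 0.1 q [-19.  17.  75.  -0.  89.  75.]
 local mm [ 9.7 16.5  6.4] rv [ 0.034 -0.007 -0.004]
```

>>> move_arm(deltas=[[0,[0.0097,0.005,0.006],[0.034,0,0]],[0,[0,0.005,0],[0,0,0]],[0,[0,0,0],[0,0,0]]])

```text
t: 5.55
position: [606.4, -153.4, 113.2]
ee_rot: [-90.4, 0.4, -93.1]
ft_force: [-0.3, 0.7, 0.4]
width: 0.4
```

Run:
```python
from h import *
to((608.3,-154.2,104),(-90,0,-93))
p,d=capture("scene"); cv2.imwrite("pics/scene4.png",cv2.resize((p[170:275,190:325])[:,:,::-1],None,fx=5.7,fy=5.7,interpolation=cv2.INTER_CUBIC))
```

```text
t 5.55 p [ 606.4 -153.4  113.2] r [-90.4   0.4 -93.1] F [-0.3  0.7  0.4] w 0.4 q [-20.  18.  77.   0.  86.  74.]
 local mm [0.7 9.2 2. ] rv [ 0.007 -0.002 -0.006]
```

View pics/scene4.png

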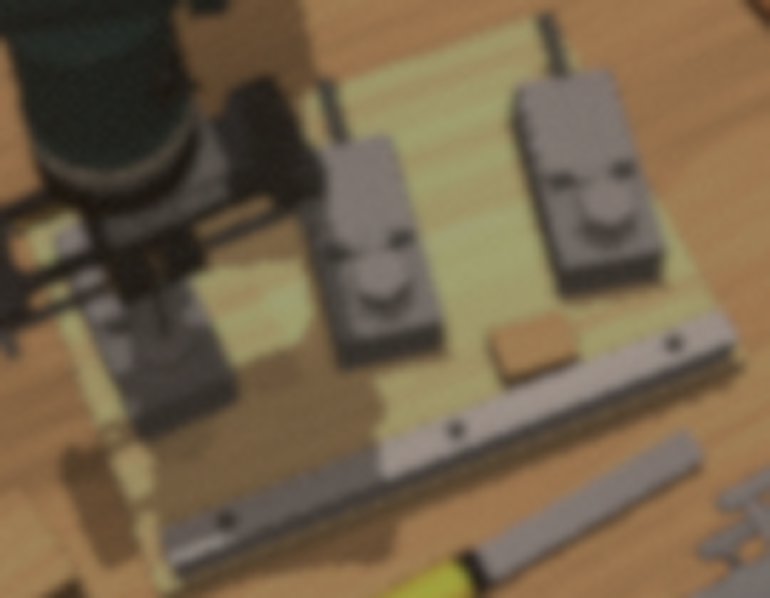

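>>> move_arm(deltas=[[0,[0,0.005,0.002],[0,0,0]],[0,[0,0.003,0],[0,0,0]],[0,[0,0.003,0],[0,0,0]],[0,[0,0.003,0],[0,0,0]]])

```text
t: 6.1
position: [609.3, -153.3, 103.7]
ee_rot: [-90.2, 0.3, -93.1]
ft_force: [-6.1, 1.1, 14.1]
width: 0.3
```

>>> move_arm(deltas=[[0,[0,0.004,0],[0,0,0]],[0,[0,0.004,0],[0,0,0]],[0,[0,0.004,0],[0,0,0]]])

```text
t: 6.48
position: [609.3, -153.3, 103.7]
ee_rot: [-89.9, 0.2, -93.0]
ft_force: [-5.4, 1.1, 12.6]
width: 0.5
```

>>> move_arm(deltas=[[0,[0,-0.015,0],[0,0,0]],[0,[0,-0.02,0],[0,0,0]],[0,[0,-0.01,0],[0,0,0]]])

```text
t: 6.85
position: [609.4, -153.3, 151.2]
ee_rot: [-89.9, 0.1, -93.0]
ft_force: [-1.1, 0.9, 0.1]
width: 0.5
```

Run:
```python
from h import *
to((631.5,-36,130),(-90,0,-105))
```

```text
t 6.85 p [ 609.4 -153.3  151.2] r [-89.9   0.1 -93. ] F [-1.1  0.9  0.1] w 0.5 q [-19.  16.  74.   0.  90.  74.]
 local mm [-118.2   21.5   15.9] rv [-0.002  0.21  -0.003]
```

>>> move_arm(deltas=[[0,[-0.039,0,0.005],[0,0,0]],[0,[-0.039,0,0.005],[0,0,0]],[0,[-0.039,0,0.005],[0,0,0]],[0,[0,0,0],[0,0.1,0]],[0,[0,0,0],[0,0.1,0]],[0,[0,0,0],[0,0,0]]])

```text
t: 7.6
position: [632.5, -33.9, 152.8]
ee_rot: [-89.7, 0.2, -104.8]
ft_force: [0.2, -0.3, 0.7]
width: 0.4
```

Run:
```python
from h import *
to((631.5,-36,110),(-90,0,-105))
```

```text
t 7.6 p [632.5 -33.9 152.8] r [ -89.7    0.2 -104.8] F [ 0.2 -0.3  0.7] w 0.4 q [-8. 17. 73.  0. 90. 97.]
 local mm [ 2.4 42.8 -0.7] rv [-0.005  0.004 -0.003]
```

>>> move_arm(deltas=[[0,[0.002,0.02,0],[0,0,0]],[0,[0,0.018,0],[0,0,0]],[0,[0,0,0],[0,0,0]],[0,[0,0,0],[0,0,0]]])

```text
t: 8.1
position: [632.7, -36.3, 113.9]
ee_rot: [-89.7, 0.2, -104.6]
ft_force: [0.2, -0.4, -0.4]
width: 0.4
```

Run:
```python
from h import *
to((631.5,-36,104),(-90,0,-105))
```

```text
t 8.1 p [632.7 -36.3 113.9] r [ -89.7    0.2 -104.6] F [ 0.2 -0.4 -0.4] w 0.4 q [-8. 18. 76.  0. 85. 96.]
 local mm [ 0.1  9.9 -1.3] rv [-0.006  0.008 -0.003]
```

>>> move_arm(deltas=[[0,[0,0.006,-0.001],[0,0,0]],[0,[0,0.003,0],[0,0,0]],[0,[0,0.004,0],[0,0,0]],[0,[0,0.004,0],[0,0,0]]])

```text
t: 8.6
position: [632.9, -36.2, 99.2]
ee_rot: [-89.5, 0.2, -104.5]
ft_force: [-2.8, 0.0, 2.7]
width: 0.3
```

>>> move_arm(deltas=[[0,[0,0.004,0],[0,0,0]],[0,[0,0.004,0],[0,0,0]],[0,[0,0.004,0],[0,0,0]]])

```text
t: 8.98
position: [633.0, -36.2, 96.8]
ee_rot: [-89.3, 0.2, -104.5]
ft_force: [-6.9, 0.7, 16.0]
width: 0.3
```

>>> move_arm(deltas=[[0,[0,-0.02,0],[0,0,0]],[0.05,[0,-0.03,0],[0,0,0]],[0.05,[0,-0.01,0],[0,0,0]]])

```text
t: 9.35
position: [631.8, -36.1, 156.7]
ee_rot: [-89.3, 0.2, -104.5]
ft_force: [0.7, -0.4, -0.2]
width: 17.3
```

```bash
cat >> h.py <<'E'
def tgt(th,tilt,b=(631.5,-36.0),yaw=-15.2,dz=0):
    "TCP pose for cover angle th, tool tilt (deg) about shoe +y"
    d=np.array([np.cos(np.radians(yaw)),np.sin(np.radians(yaw)),0]);yv=np.array([-d[1],d[0],0])
    h=np.array([b[0],b[1],61])-28*d
    g=h-92*np.cos(np.radians(th))*d+np.array([0,0,92*np.sin(np.radians(th))+dz])
    R=Ro.from_rotvec(np.radians(tilt)*yv)*Ro.from_euler('xyz',[-90,0,yaw-90],degrees=True)
    return g-3*R.apply([0,1,0]),R.as_euler('xyz',degrees=True)
E
python3 - <<'E'
from h import *
p,r=tgt(0,-25,dz=70);print(p,r);to(p,r)
p,d=capture("scene"); cv2.imwrite("pics/scene5.png",cv2.resize((p[170:275,190:325])[:,:,::-1],None,fx=5.7,fy=5.7,interpolation=cv2.INTER_CUBIC))
E
```

```text
[514.47451988  -4.20488076 133.71892336] [ -65.     0.  -105.2]
t 9.35 p [631.8 -36.1 156.7] r [ -89.3    0.2 -104.5] F [ 0.7 -0.4 -0.2] w 17.3 q [-8. 16. 73.  0. 90. 96.]
 local mm [  -1.4   21.5 -121.8] rv [ 0.424  0.011 -0.006]
```

View pics/scene5.png

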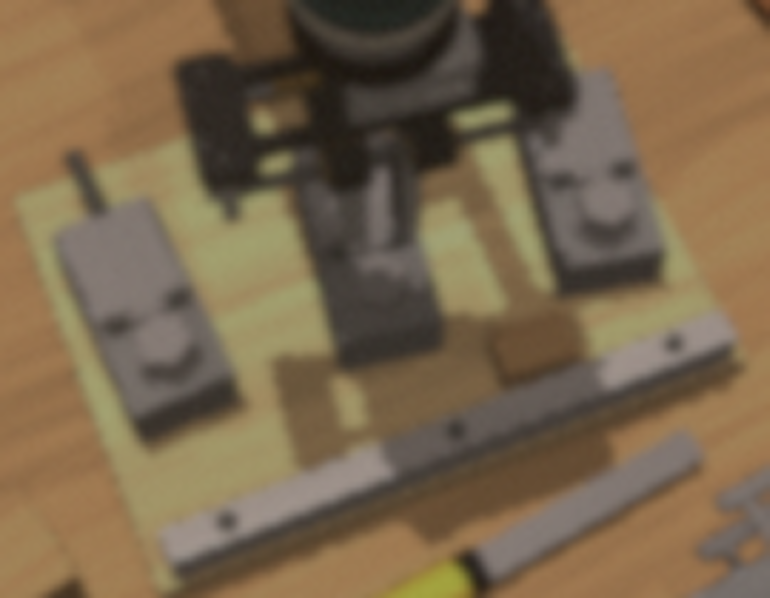

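>>> move_arm(deltas=[[0.05,[0,0,-0.03],[0,0,0]],[0.05,[0,0,-0.03],[0,0,0]],[0.05,[0,0,-0.03],[0,0,0]],[0.05,[0,0,-0.03],[0,0,0]],[0.05,[0,0,0],[0.105,0,0]],[0.05,[0,0,0],[0.105,0,0]],[0.05,[0,0,0],[0.105,0,0]],[0.05,[0,0,0],[0.105,0,0]],[0.05,[0,0,0],[0,0,0]],[0.05,[0,0,0],[0,0,0]]])

```text
t: 10.65
position: [506.7, -4.7, 139.1]
ee_rot: [-65.8, 0.0, -104.5]
ft_force: [-0.2, 0.2, 0.3]
width: 49.8
```

Run:
```python
from h import *
p,r=tgt(0,-25,dz=35);to(p,r)
for n in("scene","wrist"):
    p,d=capture(n); cv2.imwrite(f"pics/{n}6.png",cv2.resize((p[150:275,170:330])[:,:,::-1],None,fx=4.8,fy=4.8,interpolation=cv2.INTER_CUBIC) if n=="scene" else p[:,:,::-1])
```

```text
t 10.65 p [506.7  -4.7 139.1] r [ -65.8    0.  -104.5] F [-0.2  0.2  0.3] w 49.8 q [ -4. -15. 110.  -5.  61. 102.]
 local mm [-2.4 39.9 -9.8] rv [ 0.014  0.011 -0.006]
```

View pics/scene6.png

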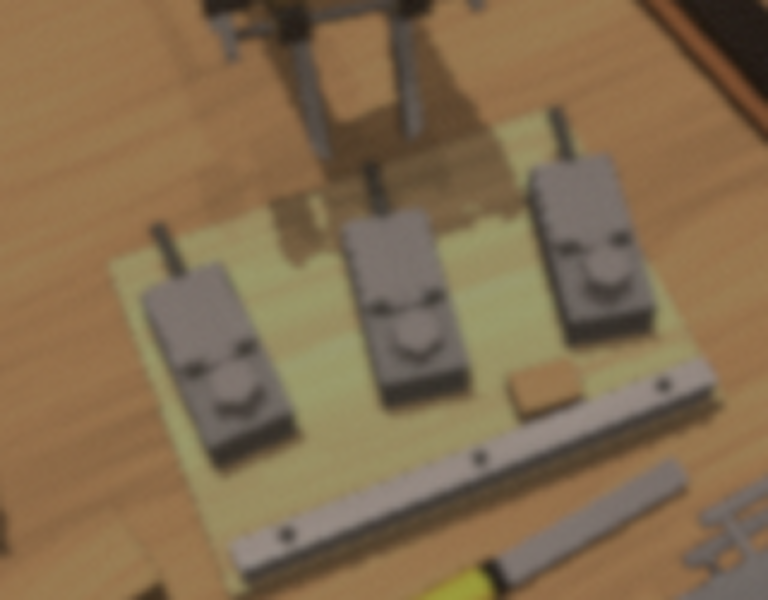

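View pics/wrist6.png

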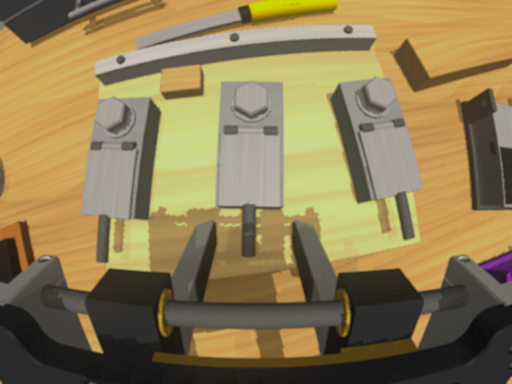

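>>> move_arm(deltas=[[0.05,[-0.0024,0.02,-0.005],[0.014,0.01,0]],[0.05,[0,0.02,-0.005],[0,0,0]],[0.05,[0,0,0],[0,0,0]]])

```text
t: 11.12
position: [518.4, -5.2, 99.7]
ee_rot: [-64.9, 0.3, -105.1]
ft_force: [-0.1, 0.5, 0.2]
width: 50.3
```

Run:
```python
from h import *
p,r=tgt(0,-25);to(p,r)
```

```text
t 11.12 p [518.4  -5.2  99.7] r [ -64.9    0.3 -105.1] F [-0.1  0.5  0.2] w 50.3 q [ -4. -12. 113.  -5.  54. 103.]
 local mm [  0.3  30.9 -18.9] rv [-0.002 -0.001 -0.006]
```

>>> move_arm(deltas=[[0.05,[0,0.0155,-0.0095],[0,0,0]],[0.05,[0,0.0155,-0.0095],[0,0,0]],[0.05,[0,0,0],[0,0,0]],[0.05,[0,0,0],[0,0,0]]])

```text
t: 11.62
position: [519.4, -4.7, 68.5]
ee_rot: [-64.5, 0.4, -105.2]
ft_force: [0.1, 0.6, 0.4]
width: 50.3
```

Run:
```python
from h import *
p,r=tgt(0,-25);to(p,r)
for n in("scene","wrist"):
    p,d=capture(n); cv2.imwrite(f"pics/{n}7.png",cv2.resize((p[150:275,170:330])[:,:,::-1],None,fx=4.8,fy=4.8,interpolation=cv2.INTER_CUBIC) if n=="scene" else p[:,:,::-1])
```

```text
t 11.62 p [519.4  -4.7  68.5] r [ -64.5    0.4 -105.2] F [0.1 0.6 0.4] w 50.3 q [ -4. -10. 115.  -6.  50. 104.]
 local mm [ 0.8  2.2 -6.5] rv [-0.009 -0.003 -0.006]
```

View pics/scene7.png

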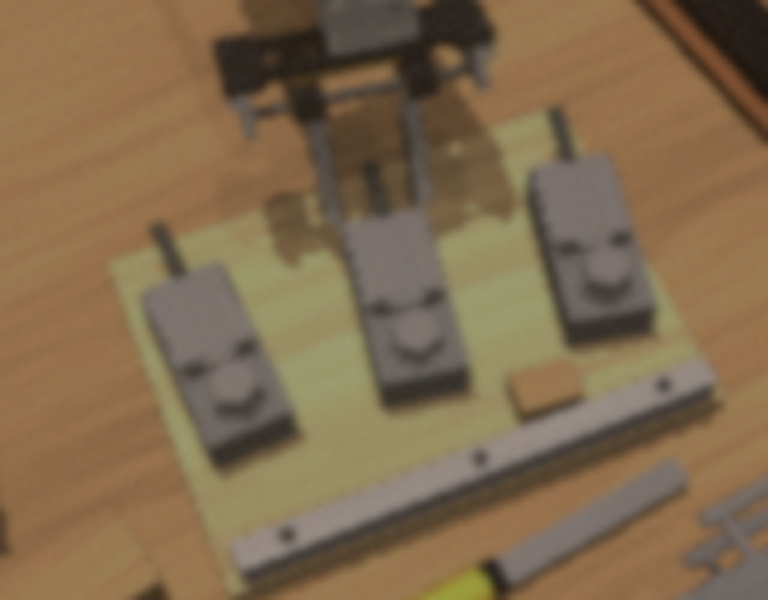

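View pics/wrist7.png

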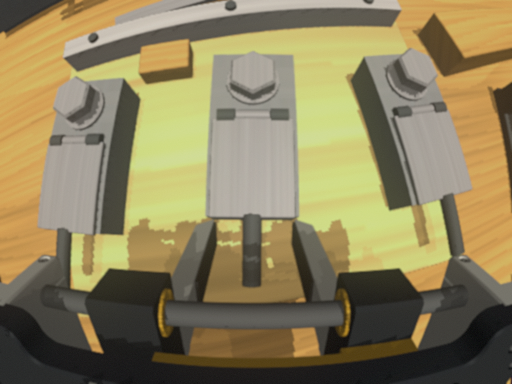

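>>> move_arm(newtons=25, deltas=[[0.05,[0.0005,0.002,-0.0065],[0,0,0]],[0.05,[0,0.001,0],[0,0,0]],[0,[0,0,0],[0,0,0]],[0,[0,0,0],[0,0,0]],[0,[0,0,0],[0,0,0]],[0,[0,0,0],[0,0,0]],[0,[0,0,0],[0,0,0]],[0,[0,0,0],[0,0,0]]])

```text
t: 12.72
position: [515.6, -2.2, 64.3]
ee_rot: [-64.3, 0.7, -105.2]
ft_force: [0.6, 0.5, -0.7]
width: 11.5
```

Run:
```python
from h import *
p,r=tgt(0,-25);to(p,r)
for th in(10,20,30,40,50,55):
    p,r=tgt(th,-25+th);print(th,p.round(1),r.round(1))
p0,r0=tgt(0,-25);R0=Ro.from_euler('xyz',r0,degrees=True)
p,r=tgt(5,-20);print(R0.inv().apply(p-p0),(R0.inv()*Ro.from_euler('xyz',r,degrees=True)).as_rotvec())
```

```text
t 12.72 p [515.6  -2.2  64.3] r [ -64.3    0.7 -105.2] F [ 0.6  0.5 -0.7] w 11.5 q [ -4. -10. 116.  -6.  49. 104.]
 local mm [ 2.2  0.2 -0.8] rv [-0.011 -0.004 -0.011]
10 [516.3  -4.7  79.9] [ -75.     0.  -105.2]
20 [520.8  -5.9  95.5] [ -85.     0.  -105.2]
30 [527.8  -7.8 110. ] [ -95.     0.  -105.2]
40 [537.2 -10.4 123. ] [-105.     0.  -105.2]
50 [548.6 -13.5 134.2] [-115.     0.  -105.2]
55 [555.  -15.2 139. ] [-120.     0.  -105.2]
[ 1.22389546e-14 -7.10770401e+00  3.96744649e+00] [-8.72664626e-02 -2.77643847e-16 -5.55287694e-17]
```

>>> move_arm(deltas=[[0,[0,-0.0071,0.004],[-0.087,0,0]],[0,[0,-0.0071,0.004],[-0.087,0,0]],[0,[0,-0.0071,0.004],[-0.087,0,0]],[0,[0,0,0],[0,0,0]]])

```text
t: 13.22
position: [519.0, -3.2, 88.2]
ee_rot: [-79.7, 0.7, -105.1]
ft_force: [-0.8, 2.5, -1.3]
width: 11.1
```

Run:
```python
from h import *
for th in(15,20,25):
    p,r=tgt(th,-25+th);to(p,r)
```

```text
t 13.22 p [519.   -3.2  88.2] r [ -79.7    0.7 -105.1] F [-0.8  2.5 -1.3] w 11.1 q [ -6.  -2. 102.  -1.  69.  99.]
 local mm [ 2.2  0.3 -0.3] rv [-0.005 -0.001 -0.012]
t 13.22 p [519.   -3.2  88.2] r [ -79.7    0.7 -105.1] F [-0.8  2.5 -1.3] w 11.1 q [ -6.  -2. 102.  -1.  69.  99.]
 local mm [ 2.1 -6.7  3.7] rv [-0.092 -0.    -0.012]
t 13.22 p [519.   -3.2  88.2] r [ -79.7    0.7 -105.1] F [-0.8  2.5 -1.3] w 11.1 q [ -6.  -2. 102.  -1.  69.  99.]
 local mm [  2.  -13.5   8.3] rv [-0.179  0.    -0.012]
```

Tracks the arc well; on to 45°.

>>> move_arm(deltas=[[0,[0,-0.0071,0.004],[-0.087,0,0]],[0,[0,-0.0071,0.004],[-0.087,0,0]],[0,[0,-0.0071,0.004],[-0.087,0,0]],[0,[0,-0.0071,0.004],[-0.087,0,0]],[0,[0,0,0],[0,0,0]]])

```text
t: 13.85
position: [532.2, -6.8, 115.3]
ee_rot: [-100.1, 0.7, -105.2]
ft_force: [-1.1, 2.5, 1.6]
width: 11.0
```

Run:
```python
from h import *
for th in(35,40):
    p,r=tgt(th,-25+th);to(p,r)
```

```text
t 13.85 p [532.2  -6.8 115.3] r [-100.1    0.7 -105.2] F [-1.1  2.5  1.6] w 11.0 q [-8. 13. 83.  2. 94. 97.]
 local mm [ 2.1 -1.5  0.3] rv [ 0.001  0.003 -0.012]
t 13.85 p [532.2  -6.8 115.3] r [-100.1    0.7 -105.2] F [-1.1  2.5  1.6] w 11.0 q [-8. 13. 83.  2. 94. 97.]
 local mm [ 2.  -8.7  4.3] rv [-0.086  0.003 -0.012]
```

>>> move_arm(deltas=[[0,[0,-0.0079,0.004],[-0.087,0,0]],[0,[0,-0.0075,0.004],[-0.087,0,0]],[0,[0,-0.0075,0.004],[-0.087,0,0]],[0,[0,-0.0075,0.004],[-0.087,0,0]],[0,[0,0,0],[0,0,0]]])

```text
t: 14.48
position: [554.9, -13.1, 137.4]
ee_rot: [-120.2, 0.6, -105.1]
ft_force: [-2.7, 2.4, 2.5]
width: 11.2
```

Run:
```python
from h import *
for th in(55,60):
    p,r=tgt(th,-25+th);to(p,r)
for n in("scene","wrist"):
    p,d=capture(n); cv2.imwrite(f"pics/{n}8.png",cv2.resize((p[150:275,170:330])[:,:,::-1],None,fx=4.8,fy=4.8,interpolation=cv2.INTER_CUBIC) if n=="scene" else p[:,:,::-1])
```

```text
t 14.47 p [554.9 -13.1 137.4] r [-120.2    0.6 -105.1] F [-2.7  2.4  2.5] w 11.2 q [ -9.  29.  63.   4. 117.  97.]
 local mm [ 2.  -1.7 -0.2] rv [ 0.003  0.006 -0.008]
t 14.47 p [554.9 -13.1 137.4] r [-120.2    0.6 -105.1] F [-2.7  2.4  2.5] w 11.2 q [ -9.  29.  63.   4. 117.  97.]
 local mm [ 2.  -8.8  3.7] rv [-0.084  0.006 -0.008]
```

View pics/scene8.png

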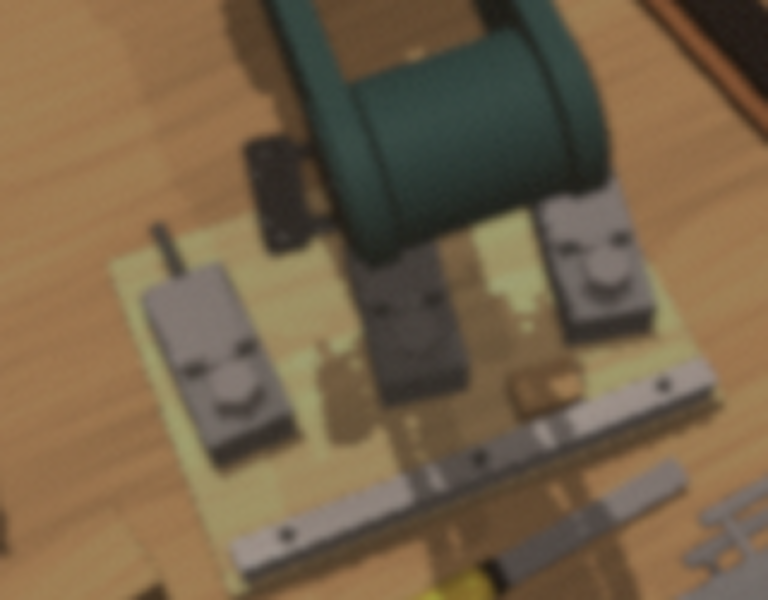

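View pics/wrist8.png

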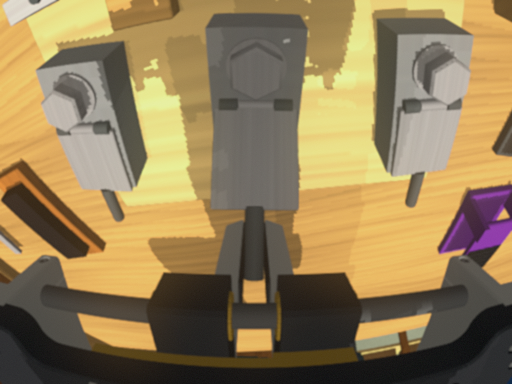

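>>> move_arm(deltas=[[0,[0,-0.0015,0],[0,0,0]],[0,[0,0,0],[0,0,0]],[0,[0,0,0],[0,0,0]],[0,[0,0,0],[0,0,0]]])

```text
t: 15.08
position: [555.5, -13.3, 138.0]
ee_rot: [-119.7, 0.5, -105.1]
ft_force: [-0.4, 0.9, -0.5]
width: 11.1
```

Run:
```python
from h import *
p,r=tgt(55,30);to(p,r)
for n in("top",):
    p,d=capture(n); cv2.imwrite(f"pics/{n}9.png",cv2.resize(p[:,:,::-1],None,fx=1.5,fy=1.5))
to(p[0,0],r)
```

```text
t 15.07 p [555.5 -13.3 138. ] r [-119.7    0.5 -105.1] F [-0.4  0.9 -0.5] w 11.1 q [ -9.  29.  64.   4. 117.  97.]
 local mm [ 2.  -0.9 -0.5] rv [-0.005  0.006 -0.008]
t 15.12 p [555.6 -13.2 138. ] r [-119.7    0.5 -105.1] F [ 0.4  1.9 -0.9] w 11.3 q [ -9.  29.  64.   4. 117.  97.]
 local mm [ -16.2  252.5 -373.4] rv [-0.005  0.006 -0.008]
```

View pics/top9.png

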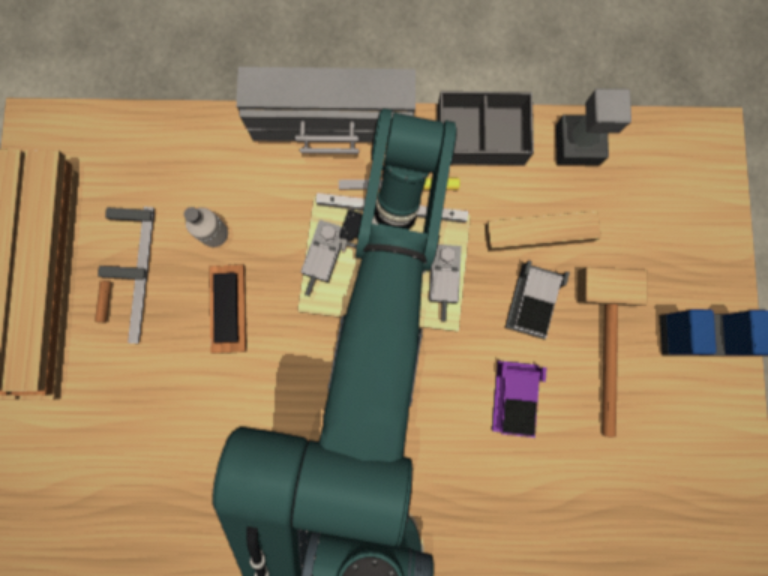

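Stable at about 55°; the pedal is up, the other two covers are shut, and nothing has been disturbed. Handing in.

```bash
python3 -c "
from station import *
print(close_job())"
```

```text
the job is handed in; nothing more can be done
None
```

The job is handed in at about 15 s of the 61 s, with the gripper still holding the middle cover (shoe_b) open at about 55°.

- **Pedal:** I pressed the grey pedal to its stop: it moved no further under 41 N, with the fingertips about 30 mm over the bench. I then let it go, and the scene picture showed it back up.
- **Bolts:** I tapped C first; it did not yield under about 13 N, so it is tight. B sank about 7 mm to a hard stop at 16 N and stayed down, so B is the loose one. I did not tap A, since the loose bolt was already found.
- **Cover:** I gripped cover_b's handle at 25 N and swung it open along its arc. The 55° comes from the gripper's position on that arc.
- **Last checks:** The pose held steady over the last half second, the wrist force was under 3 N and the gripper read 11 mm on the 12 mm bar. In the last pictures covers A and C were shut. The tools, offcuts and glue looked unmoved, though the arm hid the chisel and small offcut from above; both were in place in the scene view.
- **Disagreement:** The camera estimate of the handle's sideways position was about 2 mm off from where the gripper closed on it. I let the grip centre itself and nothing else disagreed.

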